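# Shut and latch the storage niche gate

## Task

Close up the storage niche: swing the little iron gate fully shut, and then latch it by bringing the brass-knobbed lever out of its side of the H-shaped slot, across the neutral slot towards the gate, and forward (away from the robot, towards the niche) fully home in the forward pocket on the gate's side, so that its bolt bars the gate. Leave the lever and gate standing there, and leave the silver lid, dial ring, brass piston and screwdriver where they lie.

Things in the scene. Friction and masses are not known exactly. Their poses are not given: they have to be found in the camera images.
- h_centre (a point): Centre of the H slot, on the top face (100 mm up) of the fixed iron latch plate, 100 x 96 mm. Its axes are the unit frame of the fixed latch, post and niche: x forward (from the robot), y left to the gate, z up. Slot: columns along x at y = -25 mm (parked) and +25 mm (gate side), joined by a neutral slot along y at x = 0; 18 mm wide for the 12 mm stem; tongue corners rounded 5 mm.
- home_pocket (a point): Where the stem stands when home in the forward gate-side pocket, on the plate's top face: unit x = +28 mm, y = +25 mm from h_centre. Fixed, axes as h_centre.
- lever_knob (a point): Centre of the lever's brass knob, an upright cylinder 34 mm across, 34 mm high, 189 mm above the bench, on a 12 mm stem. The lever slides along the H upright, never tilting, with about 1.5 N drag plus 6 N per m/s; no spring or detent, it stays where left. Knob in the unit frame: x = joint lever, y = joint cross. Around it only the gate's finial is higher than 176 mm.
- bolt_tip (a point): Tip of the lever's 16 mm square iron bolt, 58 to 74 mm above the bench, 50 mm to unit +y of the stem. In the gate-side column it reaches 20 mm in front of the gate's free stile, so the gate can neither be shut nor opened past it; home, it stands 2 mm off the shut gate's face. On the parked side it is clear of the gate.
- lever (a joint): Forward position of the lever in the H, in m along unit x: -0.028 rear end, 0 neutral slot, +0.028 forward end. Starts anywhere along the parked column, even at neutral.
- cross (a joint): Sideways position of the lever in the H, in m along unit y: about -0.025 parked column (where it starts), about +0.025 gate-side column; hard ends at -0.028 and +0.028. It can change from column to column only while the lever is within 3 mm of neutral.
- gate (a joint): Angle of the gate in rad: 0 fully shut (hard stop), growing as its free end swings towards the robot; starts ajar at 0.35 to 0.9. Stiff hinge (about 0.12 N m drag), stays where it is left.
- gate_hinge (a point): On the gate's vertical hinge axis, 180 mm above the bench; at unit x = +46, y = +255 mm from h_centre. Its axes turn with the gate and equal the unit axes when shut. The gate is a wrought-iron frame of bars 200 mm long, 16 mm thick, 20 to 150 mm above the bench; from the hinge its free end points to unit -y when shut, and swings to unit -x as it opens.
- gate_pull (a point): Grip of the upright iron finial on the gate's top rail: a cylinder 26 mm across, 150 to 206 mm above the bench, tip to 222 mm. This point is 185 mm up and 130 mm from the hinge axis: at gate angle q it is at unit x = 46 - 130 sin q, y = 255 - 130 cos q mm from h_centre. Grip or push it from any side; it turns rigidly with the gate.
- lid_mid (a point): Bystander: silver singing-bird box lid, 66 x 92 mm, 26 mm high, lying in the niche; point at its middle.
- ring_mid (a point): Bystander: tortoiseshell dial ring, 84 mm across, 62 mm hole, 7 mm thick, lying flat in the niche; point at its middle.
- piston_mid (a point): Bystander: brass bird-call piston, 123 mm long, 36 mm wide, 30 mm high, lying on the bench right of the latch; point on its axis near its middle.
- screwdriver_grip (a point): Bystander: blued steel screwdriver with a wooden handle, 170 mm long, lying on the bench right of the piston; point in its handle.

How it is judged:
By the outcome, as a careful person would: the job done as asked, in the order asked, and still so for the second after the job is handed in, with the robot touching nothing.
It also fails if it takes over 54 s, if anything falls off the work surface, if the arm or the gripper's body presses on something with over 40 N, if the wrist force passes 120 N, or if a joint passes its speed limit or range.

## Robot

A 6-joint arm with a two-finger parallel gripper is mounted at the origin on the work surface. World frame = base frame: x ahead of the robot, y to its left, z up, the work surface at z = 0. Lengths are in m, angles in degrees, forces in N, time in s.
With the tool pointing down it reaches from about 0.325 to 0.85 m from the base axis. Payload 15.5 kg.
Tool frame: the origin (TCP) lies at the very end of the fingers, on their centre line; the grasp point (between the pads) lies 19 mm behind it (grasp_offset is the x of the grasp point in the tool frame, in m); x points along the fingers, z is the direction in which the jaws open and shut, and the axes are right-handed (so a half turn about x gives the same grasp; the last joint's range is limited). The gripper opens to 91 mm and grips with 3 to 60 N. Pads are 32 mm wide; open, the fingers measure 118 mm over their backs; the gripper's body (76 mm by 178 mm) begins 60 mm behind the grasp point.
Start: joints at [-80.128, 28.281, 77.091, -0, 74.628, -5.472], TCP at [0.165, -0.603, 0.214] pointing down, gripper open.
Joint ranges: [-166.48, 166.48], [-47.26, 123.95], [12.59, 153.08], [-70.14, 250.14], [6.76, 159.57], [-176.63, 176.63]. Speed limits (degrees/s): [108.29, 108.29, 147.25, 172.46, 172.46, 172.46].

## Interface

Orientations are given as a 3x3 rotation matrix whose columns are the frame's x, y, z axes.
In Python, from bench import state, camera, sign_off, outline_of, landmark_of, grasp_offset gives the robot as it stands. The module is installed in compiled form; this text tells all that it offers.
- The arm moves only by the tool move_arm, never from a script. Its argument "rows" is a list of rows, each an object of numbers: "jaw": the opening, from 0 (shut) to 1 (fully open); "dx", "dy", "dz": the shift along the tool's x, y, z normalised to -1 to 1, where 1 is 150 mm; "twist": the turn about the tool's x normalised to -1 to 1, where 1 is 30 degrees. In form: [{"jaw": .., "dx": .., "dy": .., "dz": .., "twist": ..}, ...]. A call has 1 to 12 rows; each row is the pose to reach, as a shift and turn from the pose commanded when the call began, along the tool's axes at that moment; what a row does not reach only later rows make up. A row lasts 1/10 s, in which the tool goes at most 50 mm and 8.59 degrees, less where a joint would pass 70% of its speed; a pose out of reach is approached as far as the arm can. A call with a number of a shift or a turn outside -1 to 1 is refused whole. A call with a gripper value outside its range is refused whole. The fingers move at their own pace and stop on an object; "squeeze" is the grip in N (left out, the last holds). Time passes only in rows, so rows that repeat a pose let the fingers close. It gives the time, the measured TCP pose, the force and the opening at its end, in the units of the state.
- state(): the state, without advancing time (a new reading comes with each control period).
- camera(name): name is "scene" or "side" or "wrist"; returns a dict with "image" (480x640x3 uint8, blue, green, red), "K" (3x3 intrinsics, pixels), "k1" (the pictures are not rectified: a ray, as slopes to the right and down, at radius r is drawn at 1 + k1 r^2 times it, then the intrinsics apply), "extrinsics" (4x4, takes a point from world to camera coordinates). Camera axes: x right, y down, z forward; pixel columns grow to the right and rows downward; lengths in m; the calibration is good to about 2 mm. A picture is of the moment at which its call begins. There is no depth.
- sign_off(): hands the job in, once; it reports no verdict.
Trained networks look in a picture, given as the dict that the camera call returned (one of the last four; its "shot" number tells which), for a name from the list of things; names that differ only in an ending like _2 or _b are one class to them, and where a whole thing is asked for, a point or a joint stands for the part that bears it (a point fixed in the world has none). Each returns a list of dicts, best first, with "confidence" (0 to 1); they miss things now and then, are a little off and sometimes report something else, mostly with a low value. They report only what shows in the picture. A call takes as long as a camera call.
- outline_of(picture, thing): "mask" (480x640 bool, what is visible of it) and "bbox" ([left, top, right, bottom] in pixels, round what is visible of it).
- landmark_of(picture, thing): "location" ([column, row] in pixels: a listed point, or the origin of a listed thing).
The state is a dict: "time_s": time; "joints": joint angles; "dq": joint speeds; "joint_efforts": joint torques, N m; "ee_pos": TCP position; "tcp_rot": TCP orientation; "contact_force": force on the tool from outside, world axes, zero at the start; "ft_torque": the same for the moment, N m; "grip_width": opening from 0.0 (shut) to 1.0 (fully open).
Only numpy, scipy, OpenCV 4.12 (cv2) and the standard library are available. Lean on these libraries where they do the work, as an engineer would, in place of code of your own. Each camera call takes 0.05 s, during which the arm holds its last target.

## Working session

There is one attempt and no reset: what is moved stays moved. The work goes in short steps, Python scripts to look and compute and a tool call to move; the robot and the scene stay as the last step left them, time stands still between calls to the robot, and variables do not carry over. Pictures are saved under pics/ and viewed, and the job is handed in when it is done.

Besides the shell and the picture viewer there is one more tool, called after "Call:" in YAML: its name, and indented under it one key for each argument. move_arm: Moves the arm, as the interface text tells. Its arguments: {"type":"object","properties":{"rows":{"type":"array"},"squeeze":{"type":"number"}},"required":["rows"]}

```bash
mkdir -p pics; cat > h.py <<'E'
import numpy as np, cv2, pickle
from bench import *
def ray(c,uv):
    K=c["K"];D=np.array([c["k1"],0,0,0],float)
    n=cv2.undistortPoints(np.array([[uv]],float),K,D)[0,0]
    E=c["extrinsics"];R=E[:3,:3];t=E[:3,3]
    d=R.T@np.array([n[0],n[1],1]);o=-R.T@t
    return o,d/np.linalg.norm(d)
def atz(c,uv,z):
    o,d=ray(c,uv);return o+d*(z-o[2])/d[2]
def proj(c,P):
    E=c["extrinsics"];p=E[:3,:3]@np.array(P)+E[:3,3]
    n=p[:2]/p[2];n=n*(1+c["k1"]*(n@n));return (c["K"]@[n[0],n[1],1])[:2]
def tri(rs):
    A=0;b=0
    for o,d in rs:
        M=np.eye(3)-np.outer(d,d);A=A+M;b=b+M@o
    return np.linalg.solve(A,b)
E
python3 - <<'E'
from h import *
s=state();print(s)
print(grasp_offset)
Z=dict(h_centre=.1,home_pocket=.1,lever_knob=.189,bolt_tip=.066,gate_hinge=.18,gate_pull=.185)
for n in ["scene","side","wrist"]:
    c=camera(n);cv2.imwrite(f"pics/{n}0.png",c["image"])
    pickle.dump(c,open(f"{n}0.pkl","wb"))
    for k,z in Z.items():
        for l in landmark_of(c,k)[:2]:
            print(n,k,round(l["confidence"],2),np.round(l["location"],1),np.round(atz(c,l["location"],z),4))
E
```

```text
{'time_s': 0.0, 'joints': array([-8.01292657e+01,  2.83151183e+01,  7.71262940e+01,  2.09218132e-03,
        7.46278727e+01, -5.47185252e+00]), 'dq': array([-0.15682244, -0.06879704,  0.07346506, -0.07345534,  0.02490099,
       -0.08091062]), 'joint_efforts': array([-2.15554763e-03, -8.78823137e+01, -3.81854689e+01,  7.04966253e-02,
        5.32635441e-02, -8.78663286e-05]), 'ee_pos': array([ 0.16531938, -0.60235788,  0.21334067]), 'tcp_rot': array([[-1.72609436e-04,  9.64363600e-01,  2.64580455e-01],
       [ 1.19738845e-03,  2.64580469e-01, -9.64362868e-01],
       [-9.99999268e-01,  1.50347450e-04, -1.20038692e-03]]), 'contact_force': array([ 0.42485965, -0.15566763,  0.3325504 ]), 'ft_torque': array([ 0.02982579,  0.00408198, -0.02088413]), 'grip_width': 0.9988778807802794}
-0.0188
scene h_centre 0.8 [282.6 235.5] [ 0.5385 -0.1332  0.1   ]
scene h_centre 0.65 [301.1 245.1] [ 0.5813 -0.1035  0.1   ]
scene home_pocket 0.84 [296.3 244.2] [ 0.5746 -0.1127  0.1   ]
scene lever_knob 0.71 [273.2 208.3] [ 0.5284 -0.1447  0.189 ]
scene bolt_tip 0.71 [293.2 240.9] [ 0.5375 -0.1085  0.066 ]
scene gate_hinge 0.88 [401.4 208.6] [0.6301 0.1173 0.18  ]
scene gate_pull 0.82 [344.1 191.6] [0.5388 0.02   0.185 ]
scene gate_pull 0.4 [207.8 280.7] [ 0.6546 -0.3225  0.185 ]
side h_centre 0.93 [346.4 244.6] [ 0.545  -0.1291  0.1   ]
side home_pocket 0.94 [332.4 247.9] [ 0.5731 -0.1148  0.1   ]
side home_pocket 0.53 [282.5 294.9] [0.6535 0.0318 0.1   ]
side lever_knob 0.64 [364.7 203.1] [ 0.5146 -0.1544  0.189 ]
side bolt_tip 0.61 [349.7 264.9] [ 0.535  -0.1048  0.066 ]
side gate_hinge 0.58 [284.8 296.1] [0.634  0.1126 0.18  ]
side gate_pull 0.77 [346.2 259.5] [0.5424 0.0183 0.185 ]
```

View pics/scene0.png

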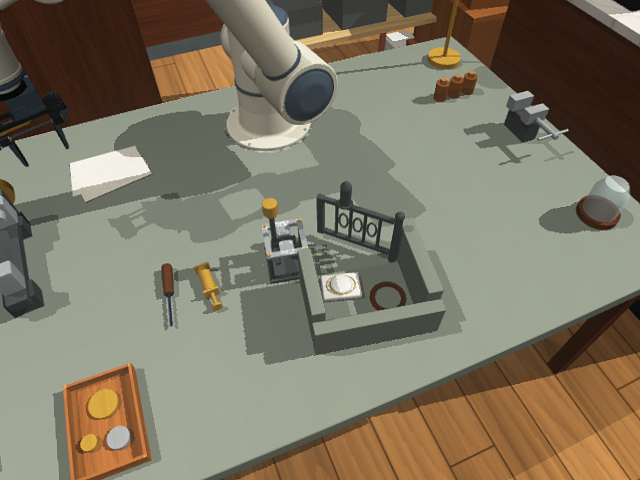

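View pics/side0.png

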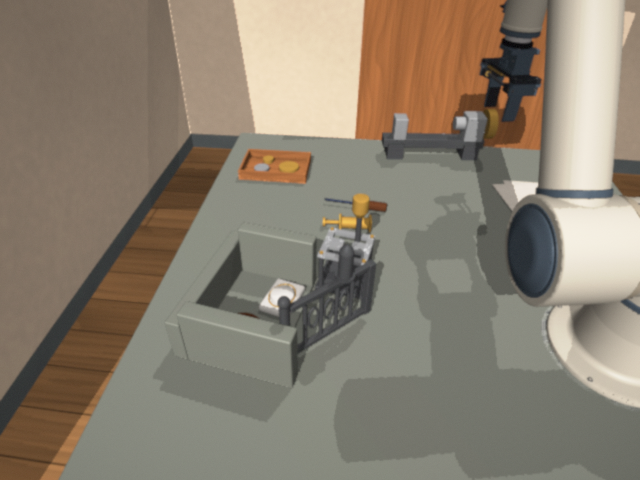

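```bash
python3 - <<'E'
from h import *
for n in ["scene","side"]:
    c=pickle.load(open(f"{n}0.pkl","rb"));a=c["image"]
    x,y=(200,130) if n=="scene" else (220,140)
    cv2.imwrite(f"pics/{n}0z.png",cv2.resize(a[y:y+180,x:x+240],(800,600),interpolation=cv2.INTER_CUBIC))
    print(n,-c["extrinsics"][:3,:3].T@c["extrinsics"][:3,3])
E
```

```text
scene [ 1.19483049 -0.30190747  0.94346429]
side [0.53926557 0.61256676 0.69161971]
```

View pics/scene0z.png

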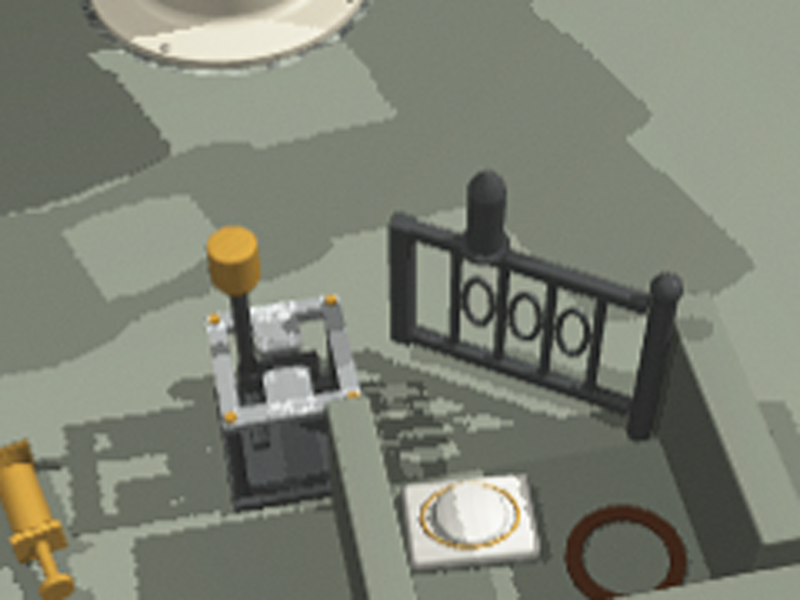

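View pics/side0z.png

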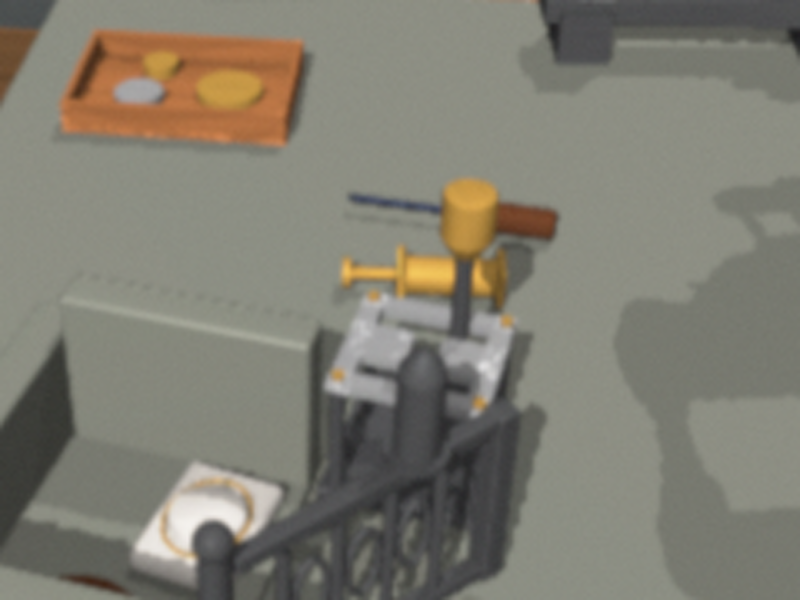

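```bash
cat > fit.py <<'E'
from h import *
from scipy.optimize import least_squares
def model(p):
    x,y,th,lv,cr,q=p
    c,s=np.cos(th),np.sin(th)
    U=dict(h_centre=(0,0,.1),home_pocket=(.028,.025,.1),lever_knob=(lv,cr,.189),bolt_tip=(lv,cr+.05,.066),
      gate_hinge=(.046,.255,.18),gate_pull=(.046-.13*np.sin(q),.255-.13*np.cos(q),.185))
    return {k:np.array([x+c*v[0]-s*v[1],y+s*v[0]+c*v[1],v[2]]) for k,v in U.items()}
def fit(obs,p0=(.55,-.125,0,0,-.025,.6),fixed=None):
    # obs: list (cam,key,uv,w)
    def f(p):
        if fixed is not None: p=np.r_[fixed,p]
        m=model(p);return np.concatenate([w*(proj(c,m[k])-uv) for c,k,uv,w in obs])
    p0=np.array(p0)[(3 if fixed is not None else 0):]
    r=least_squares(f,p0,loss="soft_l1",f_scale=1.5)
    return (r.x if fixed is None else np.r_[fixed,r.x]),f(r.x).reshape(-1,2)
E
python3 - <<'E'
from fit import *
S=pickle.load(open("scene0.pkl","rb"));D=pickle.load(open("side0.pkl","rb"))
obs=[(S,"h_centre",(282.6,235.5),.7),(S,"home_pocket",(296.3,244.2),.8),(S,"lever_knob",(273.2,208.3),.5),(S,"bolt_tip",(293.2,240.9),.3),(S,"gate_hinge",(401.4,208.6),1),(S,"gate_pull",(344.1,191.6),1),
(D,"h_centre",(346.4,244.6),1),(D,"home_pocket",(332.4,247.9),1),(D,"lever_knob",(364.7,203.1),.5),(D,"bolt_tip",(349.7,264.9),.3),(D,"gate_hinge",(284.8,296.1),1),(D,"gate_pull",(346.2,259.5),1)]
p,r=fit(obs);print(np.round(p,4));
for o,e in zip(obs,r):print(o[1],np.round(e/o[3],1))
E
```

```text
[ 0.5426 -0.1308 -0.1776 -0.0167 -0.0226  0.598 ]
h_centre [1.6 1. ]
home_pocket [ 0.7 -0.2]
lever_knob [-3.2 -1.2]
bolt_tip [ 2.1 -2.9]
gate_hinge [-1.5  1.6]
gate_pull [0.3 1. ]
h_centre [ 1.2 -0.4]
home_pocket [-0.9  1.1]
lever_knob [-3.9  0.9]
bolt_tip [1.8 1.4]
gate_hinge [ 0.7 -0.1]
gate_pull [0.2 0.4]
```

```bash
python3 - <<'E'
from fit import *
S=pickle.load(open("scene0.pkl","rb"));D=pickle.load(open("side0.pkl","rb"))
obs=[(S,"h_centre",(284.4,237.3),1),(S,"home_pocket",(296.3,244.2),.7),(S,"lever_knob",(269.6,208),1),(S,"gate_hinge",(401.4,208.6),1),(S,"gate_pull",(344.1,191.6),1),
(D,"h_centre",(347.5,244.7),1),(D,"home_pocket",(332.4,247.9),.7),(D,"lever_knob",(360.7,205.1),1),(D,"gate_hinge",(284.8,296.1),1),(D,"gate_pull",(346.2,259.5),1)]
p,r=fit(obs);print(np.round(p,4));np.save("p.npy",p)
for o,e in zip(obs,r):print(o[1],np.round(e/o[3],1))
m=model(p)
for k in m:print(k,m[k])
print("knobs tri",tri([ray(S,(269.6,208)),ray(D,(360.7,205.1))]))
print("pull tri",tri([ray(S,(344.1,191.6)),ray(D,(346.2,259.5))]))
q=p.copy();q[5]=0;print(model(q)["gate_pull"])
for n,c in(("s",S),("d",D)):
  a=c["image"].copy()
  x,y=p[:2];cc,s=np.cos(p[2]),np.sin(p[2])
  for sx in(-.05,.05):
    for sy in(-.048,.048):
      u=proj(c,(x+cc*sx-s*sy,y+s*sx+cc*sy,.1));cv2.circle(a,tuple(np.round(u).astype(int)),1,(0,0,255),-1)
  for k in m:cv2.circle(a,tuple(np.round(proj(c,m[k])).astype(int)),1,(0,255,0),-1)
  X,Y=(200,130) if n=="s" else (220,140)
  cv2.imwrite(f"pics/ov_{n}.png",cv2.resize(a[Y:Y+180,X:X+240],(800,600)))
E
```

```text
[ 0.543  -0.1304 -0.1754 -0.0163 -0.023   0.5969]
h_centre [-0.  -0.8]
home_pocket [ 0.9 -0.2]
lever_knob [ 0.4 -0.7]
gate_hinge [-1.3  1.4]
gate_pull [0.4 1. ]
h_centre [-0.1 -0.4]
home_pocket [-1.   1.2]
lever_knob [-0.2 -1.1]
gate_hinge [0.8 0.1]
gate_pull [0.1 0.5]
h_centre [ 0.54300588 -0.13040483  0.1       ]
home_pocket [ 0.57493912 -0.11067495  0.1       ]
lever_knob [ 0.52289798 -0.15021881  0.189     ]
bolt_tip [ 0.53162382 -0.1009861   0.066     ]
gate_hinge [0.63280174 0.11265422 0.18      ]
gate_pull [0.54208962 0.01953434 0.185     ]
knobs tri [ 0.52208805 -0.15100507  0.18599361]
pull tri [0.54159132 0.01941126 0.18682997]
[ 0.61011457 -0.01535083  0.185     ]
```

View pics/ov_s.png

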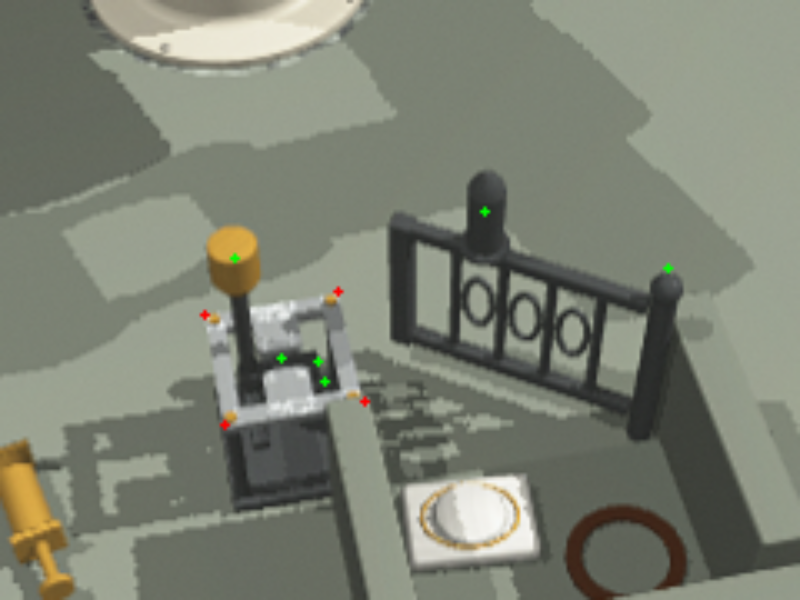

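View pics/ov_d.png

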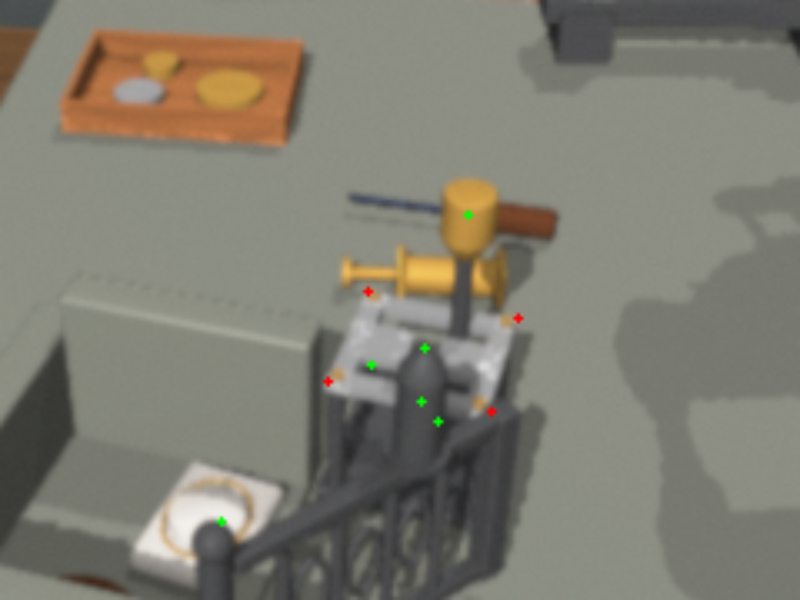

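Call:
move_arm:
  rows:
    - {"jaw": 1,"dx": -0.25,"dy": 0.2,"dz": -0.2,"twist": 0}
    - {"jaw": 1,"dx": -0.25,"dy": 0.44,"dz": -0.42,"twist": 0}
    - {"jaw": 1,"dx": -0.25,"dy": 0.66,"dz": -0.63,"twist": 0}
    - {"jaw": 1,"dx": -0.25,"dy": 0.88,"dz": -0.83,"twist": 0}
  squeeze: 20

```text
time_s: 1.45
ee_pos: [0.2604, -0.4459, 0.2518]
tcp_rot: [[0.0, 0.964, 0.264], [-0.0, 0.264, -0.964], [-1.0, 0.0, 0.001]]
contact_force: [1.3, -0.6, -0.2]
grip_width: 1.002
```

Call:
move_arm:
  rows:
    - {"jaw": 1,"dx": 0,"dy": 0.22,"dz": -0.21,"twist": 0}
    - {"jaw": 1,"dx": 0,"dy": 0.44,"dz": -0.42,"twist": 0}
    - {"jaw": 1,"dx": 0,"dy": 0.66,"dz": -0.63,"twist": 0}
    - {"jaw": 1,"dx": 0,"dy": 0.88,"dz": -0.83,"twist": 0}

```text
time_s: 1.85
ee_pos: [0.3546, -0.291, 0.2516]
tcp_rot: [[0.0, 0.964, 0.264], [-0.0, 0.264, -0.964], [-1.0, 0.0, 0.0]]
contact_force: [0.3, -1.1, 0.9]
grip_width: 1.0
```

Call:
move_arm:
  rows:
    - {"jaw": 1,"dx": 0,"dy": 0.22,"dz": -0.21,"twist": 0}
    - {"jaw": 1,"dx": 0,"dy": 0.44,"dz": -0.42,"twist": 0}
    - {"jaw": 1,"dx": 0,"dy": 0.66,"dz": -0.63,"twist": 0}
    - {"jaw": 1,"dx": 0,"dy": 0.88,"dz": -0.83,"twist": 0}

```text
time_s: 2.25
ee_pos: [0.4491, -0.1359, 0.2517]
tcp_rot: [[0.0, 0.964, 0.265], [-0.0, 0.265, -0.964], [-1.0, 0.0, 0.0]]
contact_force: [0.7, -1.1, 0.6]
grip_width: 1.0
```

```bash
cat > rel.py <<'E'
from h import *
import sys
def rel(target, th=None):
    s=state();R=s["tcp_rot"];d=R.T@(np.array(target)-s["ee_pos"])
    print("t",s["time_s"],"pos",np.round(s["ee_pos"],4),"F",np.round(s["contact_force"],1),"grip",round(s["grip_width"],3))
    print("norm dx,dy,dz",np.round(d/.15,3))
    p=np.load("p.npy");a=np.degrees(np.arctan2(R[1,2],R[0,2]));b=np.degrees(p[2])-90
    print("twist",round(-(b-a)/30,3))
if __name__=="__main__": rel([float(v) for v in sys.argv[1:4]])
E
python3 rel.py .542 .0195 .245
```

```text
t 2.25 pos [ 0.4491 -0.1359  0.2517] F [ 0.7 -1.1  0.6] grip 1.0
norm dx,dy,dz [ 0.044  0.871 -0.835]
twist 0.847
```

Call:
move_arm:
  rows:
    - {"jaw": 1,"dx": 0.03,"dy": 0.22,"dz": -0.21,"twist": 0.22}
    - {"jaw": 1,"dx": 0.03,"dy": 0.44,"dz": -0.42,"twist": 0.44}
    - {"jaw": 1,"dx": 0.03,"dy": 0.66,"dz": -0.63,"twist": 0.66}
    - {"jaw": 1,"dx": 0.03,"dy": 0.87,"dz": -0.835,"twist": 0.847}
    - {"jaw": 1,"dx": 0.03,"dy": 0.87,"dz": -0.835,"twist": 0.847}
    - {"jaw": 1,"dx": 0.03,"dy": 0.87,"dz": -0.835,"twist": 0.847}

```text
time_s: 2.85
ee_pos: [0.5412, 0.0184, 0.2467]
tcp_rot: [[-0.0, 0.985, -0.172], [-0.0, -0.172, -0.985], [-1.0, -0.0, 0.0]]
contact_force: [-1.0, -0.9, 0.9]
grip_width: 1.0
```

```bash
python3 rel.py .542 .0195 .168; python3 - <<'E'
from h import *
s=state();print(s["tcp_rot"].round(3))
c=camera("wrist");cv2.imwrite("pics/w1.png",c["image"])
for k,z in(("gate_pull",.185),("lever_knob",.189),("h_centre",.1),("gate_hinge",.18)):
  for l in landmark_of(c,k)[:2]:print(k,l["confidence"],l["location"],atz(c,l["location"],z))
E
```

```text
t 2.85 pos [0.5412 0.0184 0.2467] F [-1.  -0.9  0.9] grip 1.0
norm dx,dy,dz [ 0.525  0.004 -0.009]
twist 0.005
[[-0.     0.985 -0.172]
 [-0.    -0.172 -0.985]
 [-1.    -0.     0.   ]]
gate_pull 0.56 [314.6, 253.4] [0.54371096 0.02227934 0.185     ]
lever_knob 0.56 [602.4, 241.8] [ 0.52196502 -0.15118884  0.189     ]
h_centre 0.8 [509.3, 184.7] [ 0.54461618 -0.13241985  0.1       ]
```

View pics/w1.png

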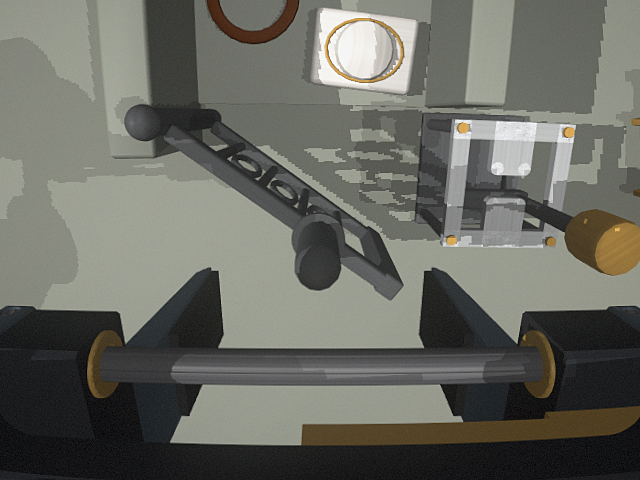

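Call:
move_arm:
  rows:
    - {"jaw": 1,"dx": 0.2,"dy": 0.01,"dz": -0.01,"twist": 0}
    - {"jaw": 1,"dx": 0.4,"dy": 0.01,"dz": -0.01,"twist": 0}
    - {"jaw": 1,"dx": 0.52,"dy": 0.01,"dz": -0.01,"twist": 0}
    - {"jaw": 0.2,"dx": 0.52,"dy": 0.01,"dz": -0.01,"twist": 0}
    - {"jaw": 0.2,"dx": 0.52,"dy": 0.01,"dz": -0.01,"twist": 0}
    - {"jaw": 0.2,"dx": 0.52,"dy": 0.01,"dz": -0.01,"twist": 0}
    - {"jaw": 0.2,"dx": 0.52,"dy": 0.01,"dz": -0.01,"twist": 0}
    - {"jaw": 0.2,"dx": 0.52,"dy": 0.01,"dz": -0.01,"twist": 0}
  squeeze: 20

```text
time_s: 3.9
ee_pos: [0.5432, 0.0187, 0.1697]
tcp_rot: [[0.001, 0.985, -0.175], [-0.0, -0.175, -0.985], [-1.0, 0.001, -0.0]]
contact_force: [0.4, -0.3, 0.1]
grip_width: 0.59
```

```bash
python3 rel.py .6101 -.01535 .168; python3 - <<'E'
import numpy as np
q0=.597
for q in np.linspace(q0,0,9)[1:]: print(round(q,3), "dy",round((-.13*np.sin(q)+.13*np.sin(q0))/.15,3),"dz",round(-(-.13*np.cos(q)+.13*np.cos(q0))/.15,3))
E
```

```text
t 3.9 pos [0.5432 0.0187 0.1697] F [ 0.4 -0.3  0.1] grip 0.59
norm dx,dy,dz [0.012 0.479 0.146]
twist -0.001
0.522 dy 0.055 dz 0.034
0.448 dy 0.112 dz 0.064
0.373 dy 0.171 dz 0.09
0.298 dy 0.232 dz 0.112
0.224 dy 0.295 dz 0.128
0.149 dy 0.358 dz 0.14
0.075 dy 0.423 dz 0.147
0.0 dy 0.487 dz 0.15
```

Call:
move_arm:
  rows:
    - {"jaw": 0.2,"dx": 0,"dy": 0,"dz": 0,"twist": 0}
    - {"jaw": 0.2,"dx": 0,"dy": 0,"dz": 0,"twist": 0}
    - {"jaw": 0.2,"dx": 0,"dy": 0,"dz": 0,"twist": 0}
    - {"jaw": 0.2,"dx": 0,"dy": 0,"dz": 0,"twist": 0}
    - {"jaw": 0.2,"dx": 0,"dy": 0,"dz": 0,"twist": 0}
    - {"jaw": 0.2,"dx": 0,"dy": 0,"dz": 0,"twist": 0}

```text
time_s: 4.5
ee_pos: [0.5436, 0.0192, 0.169]
tcp_rot: [[0.001, 0.985, -0.175], [0.001, -0.175, -0.985], [-1.0, 0.001, -0.001]]
contact_force: [3.0, 3.6, -0.9]
grip_width: 0.279
```

Call:
move_arm:
  rows:
    - {"jaw": 0.2,"dx": 0,"dy": 0.055,"dz": 0.034,"twist": 0}
    - {"jaw": 0.2,"dx": 0,"dy": 0.112,"dz": 0.064,"twist": 0}
    - {"jaw": 0.2,"dx": 0,"dy": 0.171,"dz": 0.09,"twist": 0}
    - {"jaw": 0.2,"dx": 0,"dy": 0.232,"dz": 0.112,"twist": 0}
    - {"jaw": 0.2,"dx": 0,"dy": 0.295,"dz": 0.128,"twist": 0}
    - {"jaw": 0.2,"dx": 0,"dy": 0.358,"dz": 0.14,"twist": 0}
    - {"jaw": 0.2,"dx": 0,"dy": 0.41,"dz": 0.146,"twist": 0}
    - {"jaw": 0.2,"dx": 0,"dy": 0.44,"dz": 0.148,"twist": 0}
    - {"jaw": 0.2,"dx": 0,"dy": 0.44,"dz": 0.148,"twist": 0}

```text
time_s: 5.4
ee_pos: [0.6049, -0.0156, 0.169]
tcp_rot: [[0.0, 0.985, -0.175], [-0.001, -0.175, -0.985], [-1.0, 0.001, 0.001]]
contact_force: [-2.0, -4.7, 4.9]
grip_width: 0.279
```

```bash
python3 rel.py .6101 -.01535 .168
```

```text
t 5.4 pos [ 0.6049 -0.0156  0.169 ] F [-2.  -4.7  4.9] grip 0.279
norm dx,dy,dz [ 0.007  0.034 -0.008]
twist -0.001
```

Moving well; press gently until the stop shows in the force.

Call:
move_arm:
  rows:
    - {"jaw": 0.2,"dx": 0,"dy": 0.01,"dz": -0.005,"twist": 0}
    - {"jaw": 0.2,"dx": 0,"dy": 0.02,"dz": -0.007,"twist": 0}
    - {"jaw": 0.2,"dx": 0,"dy": 0.03,"dz": -0.008,"twist": 0}
    - {"jaw": 0.2,"dx": 0,"dy": 0.035,"dz": -0.008,"twist": 0}
    - {"jaw": 0.2,"dx": 0,"dy": 0.035,"dz": -0.008,"twist": 0}

```text
time_s: 5.9
ee_pos: [0.6092, -0.0167, 0.169]
tcp_rot: [[-0.001, 0.985, -0.175], [-0.003, -0.175, -0.985], [-1.0, -0.0, 0.003]]
contact_force: [-6.0, -16.6, 5.2]
grip_width: 0.276
```

Call:
move_arm:
  rows:
    - {"jaw": 0.2,"dx": 0,"dy": 0.01,"dz": 0,"twist": 0}
    - {"jaw": 0.2,"dx": 0,"dy": 0.01,"dz": 0,"twist": 0}
    - {"jaw": 0.2,"dx": 0,"dy": 0.01,"dz": 0,"twist": 0}

```text
time_s: 6.2
ee_pos: [0.6107, -0.017, 0.169]
tcp_rot: [[-0.001, 0.985, -0.175], [-0.003, -0.175, -0.985], [-1.0, -0.0, 0.004]]
contact_force: [-5.0, -17.2, 4.4]
grip_width: 0.28
```

Call:
move_arm:
  rows:
    - {"jaw": 0.2,"dx": 0,"dy": 0.01,"dz": 0.012,"twist": 0}
    - {"jaw": 0.2,"dx": 0,"dy": 0.02,"dz": 0.012,"twist": 0}
    - {"jaw": 0.2,"dx": 0,"dy": 0.02,"dz": 0.012,"twist": 0}
    - {"jaw": 0.2,"dx": 0,"dy": 0.02,"dz": 0.012,"twist": 0}

```text
time_s: 6.6
ee_pos: [0.6137, -0.0178, 0.169]
tcp_rot: [[0.0, 0.985, -0.175], [-0.001, -0.175, -0.985], [-1.0, 0.0, 0.001]]
contact_force: [-2.7, -5.3, 3.5]
grip_width: 0.281
```

Call:
move_arm:
  rows:
    - {"jaw": 0.2,"dx": 0,"dy": 0.01,"dz": 0.0,"twist": 0}
    - {"jaw": 0.2,"dx": 0,"dy": 0.02,"dz": 0.0,"twist": 0}
    - {"jaw": 0.2,"dx": 0,"dy": 0.02,"dz": 0.0,"twist": 0}
    - {"jaw": 0.2,"dx": 0,"dy": 0.02,"dz": 0.0,"twist": 0}

```text
time_s: 7.0
ee_pos: [0.6167, -0.0184, 0.169]
tcp_rot: [[0.0, 0.985, -0.175], [-0.001, -0.175, -0.985], [-1.0, 0.0, 0.001]]
contact_force: [-2.2, -6.2, 3.9]
grip_width: 0.281
```

```bash
python3 - <<'E'
from fit import *
p=np.load("p.npy")
obs=[]
for n in ["scene","side"]:
    c=camera(n);a=c["image"]
    for k in("gate_pull","gate_hinge","lever_knob"):
        for l in landmark_of(c,k)[:1]:
            print(n,k,l["confidence"],l["location"]);
            if k=="gate_pull":obs.append((c,k,l["location"],1))
    q=p.copy();q[5]=0;m=model(q)
    print("expect shut",proj(c,m["gate_pull"]))
    x,y=(220,130) if n=="scene" else (220,160)
    cv2.imwrite(f"pics/{n}2.png",cv2.resize(a[y:y+180,x:x+240],(800,600),interpolation=cv2.INTER_CUBIC))
E
```

```text
scene gate_pull 0.67 [343.9, 220.3]
scene gate_hinge 0.87 [400.0, 207.9]
scene lever_knob 0.69 [268.6, 209.2]
expect shut [342.70039031 218.38335822]
side gate_pull 0.7 [305.1, 241.3]
side gate_hinge 0.7 [281.4, 296.4]
side lever_knob 0.73 [364.0, 202.9]
expect shut [309.17402764 244.36080149]
```

View pics/scene2.png

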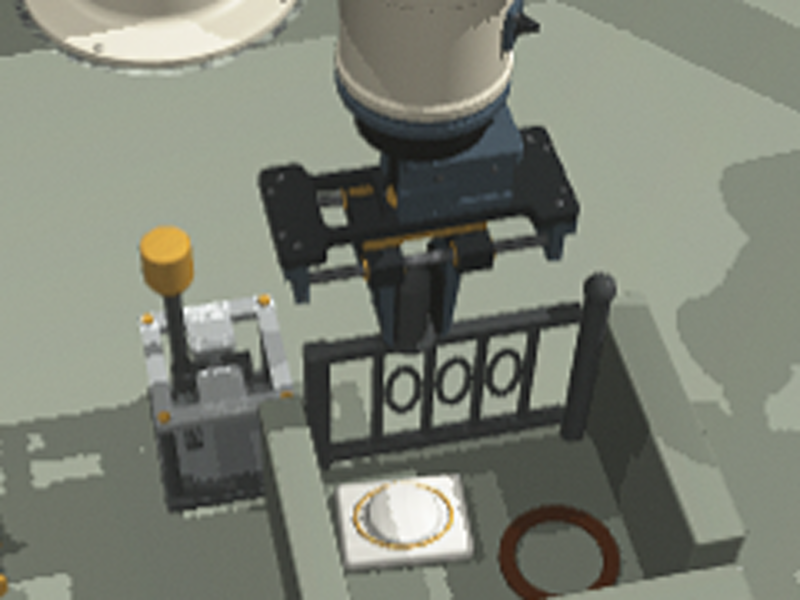

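View pics/side2.png

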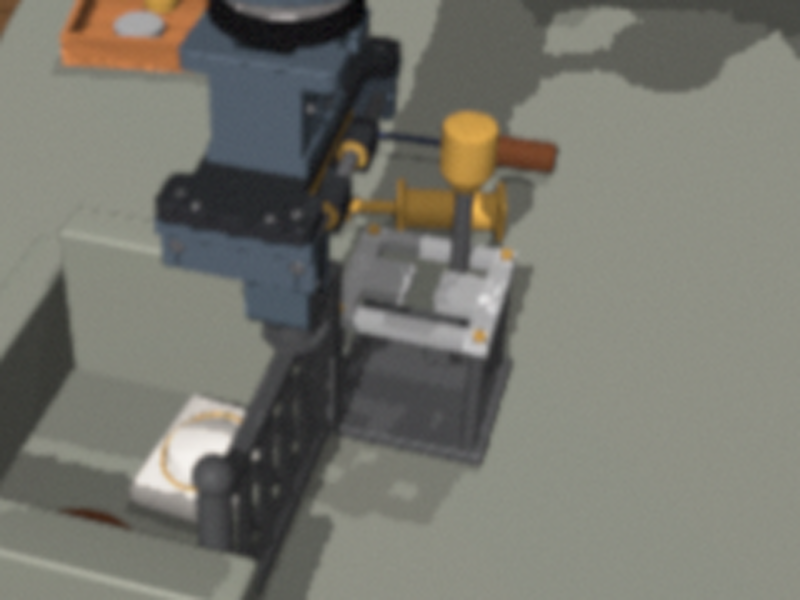

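Call:
move_arm:
  rows:
    - {"jaw": 0.2,"dx": 0,"dy": 0.01,"dz": 0.004,"twist": 0}
    - {"jaw": 0.2,"dx": 0,"dy": 0.02,"dz": 0.004,"twist": 0}
    - {"jaw": 0.2,"dx": 0,"dy": 0.02,"dz": 0.004,"twist": 0}
    - {"jaw": 0.2,"dx": 0,"dy": 0.02,"dz": 0.004,"twist": 0}

```text
time_s: 7.8
ee_pos: [0.6172, -0.0185, 0.1688]
tcp_rot: [[-0.004, 0.985, -0.175], [0.0, -0.175, -0.985], [-1.0, -0.004, 0.001]]
contact_force: [-15.9, 1.5, 14.1]
grip_width: 0.281
```

Call:
move_arm:
  rows:
    - {"jaw": 0.2,"dx": 0,"dy": 0.01,"dz": 0.0,"twist": 0}
    - {"jaw": 0.2,"dx": 0,"dy": 0.02,"dz": 0.0,"twist": 0}
    - {"jaw": 0.2,"dx": 0,"dy": 0.02,"dz": 0.0,"twist": 0}
    - {"jaw": 0.2,"dx": 0,"dy": 0.02,"dz": 0.0,"twist": 0}

```text
time_s: 8.2
ee_pos: [0.6188, -0.0188, 0.1683]
tcp_rot: [[-0.007, 0.985, -0.175], [0.001, -0.175, -0.985], [-1.0, -0.007, 0.001]]
contact_force: [-21.6, 2.1, 13.8]
grip_width: 0.282
```

Call:
move_arm:
  rows:
    - {"jaw": 0.5,"dx": 0,"dy": 0,"dz": 0.0,"twist": 0}
    - {"jaw": 0.8,"dx": 0,"dy": 0,"dz": 0.0,"twist": 0}
    - {"jaw": 0.8,"dx": 0,"dy": 0,"dz": 0.0,"twist": 0}
    - {"jaw": 0.8,"dx": 0,"dy": 0,"dz": 0.0,"twist": 0}
    - {"jaw": 0.8,"dx": 0,"dy": 0,"dz": 0.0,"twist": 0}
    - {"jaw": 0.8,"dx": -0.2,"dy": 0,"dz": 0.0,"twist": 0}
    - {"jaw": 0.8,"dx": -0.4,"dy": 0,"dz": 0.0,"twist": 0}
    - {"jaw": 0.8,"dx": -0.55,"dy": 0,"dz": 0.0,"twist": 0}
    - {"jaw": 0.8,"dx": -0.55,"dy": -0.3,"dz": 0.0,"twist": 0}
    - {"jaw": 0.8,"dx": -0.55,"dy": -0.5,"dz": 0.2,"twist": 0}
    - {"jaw": 0.8,"dx": -0.55,"dy": -0.6,"dz": 0.5,"twist": 0}
    - {"jaw": 0.8,"dx": -0.55,"dy": -0.6,"dz": 0.5,"twist": 0}

```text
time_s: 9.4
ee_pos: [0.5181, -0.0803, 0.2518]
tcp_rot: [[-0.0, 0.984, -0.177], [-0.001, -0.177, -0.984], [-1.0, -0.0, 0.001]]
contact_force: [-0.2, 0.1, 1.3]
grip_width: 0.799
```

```bash
python3 - <<'E'
from fit import *
p=np.load("p.npy")
for n in ["scene","side","wrist"]:
    c=camera(n);a=c["image"];pickle.dump(c,open(f"{n}3.pkl","wb"))
    for k in("gate_pull","gate_hinge","h_centre","home_pocket","lever_knob"):
        for l in landmark_of(c,k)[:1]:
            z=dict(gate_pull=.185,gate_hinge=.18,h_centre=.1,home_pocket=.1,lever_knob=.189)[k]
            print(n,k,round(l["confidence"],2),np.round(l["location"],1),atz(c,l["location"],z).round(4));
    q=p.copy();q[5]=0;m=model(q)
    print("expect shut",proj(c,m["gate_pull"]))
    x,y=(220,130) if n=="scene" else (220,160)
    if n=="wrist": cv2.imwrite("pics/w3.png",a)
    else: cv2.imwrite(f"pics/{n}3.png",cv2.resize(a[y:y+180,x:x+240],(800,600),interpolation=cv2.INTER_CUBIC))
E
```

```text
scene gate_pull 0.67 [345.1 218.4] [ 0.6121 -0.0106  0.185 ]
scene gate_hinge 0.91 [399.4 210.7] [0.6339 0.1103 0.18  ]
scene h_centre 0.81 [283.4 237.3] [ 0.5443 -0.1333  0.1   ]
scene home_pocket 0.67 [297.1 243.1] [ 0.5724 -0.1099  0.1   ]
scene lever_knob 0.68 [271.  209.4] [ 0.5296 -0.1501  0.189 ]
expect shut [342.70039031 218.38335822]
side gate_pull 0.71 [306.8 242.1] [ 0.6151 -0.0213  0.185 ]
side gate_hinge 0.69 [284.2 295.7] [0.6351 0.1118 0.18  ]
side h_centre 0.79 [347.3 245.3] [ 0.543 -0.127  0.1  ]
side home_pocket 0.76 [332.2 247.9] [ 0.5735 -0.1147  0.1   ]
side lever_knob 0.62 [281.4 294.6] [0.6381 0.1187 0.189 ]
expect shut [309.17402764 244.36080149]
wrist gate_pull 0.74 [189.1 115.1] [ 0.6141 -0.018   0.185 ]
wrist h_centre 0.68 [384.  177.7] [ 0.5449 -0.1308  0.1   ]
wrist home_pocket 0.93 [352.  141.1] [ 0.577  -0.1104  0.1   ]
wrist lever_knob 0.96 [446.5 233.9] [ 0.5213 -0.1521  0.189 ]
expect shut [186.25895894 123.16390937]
```

View pics/scene3.png

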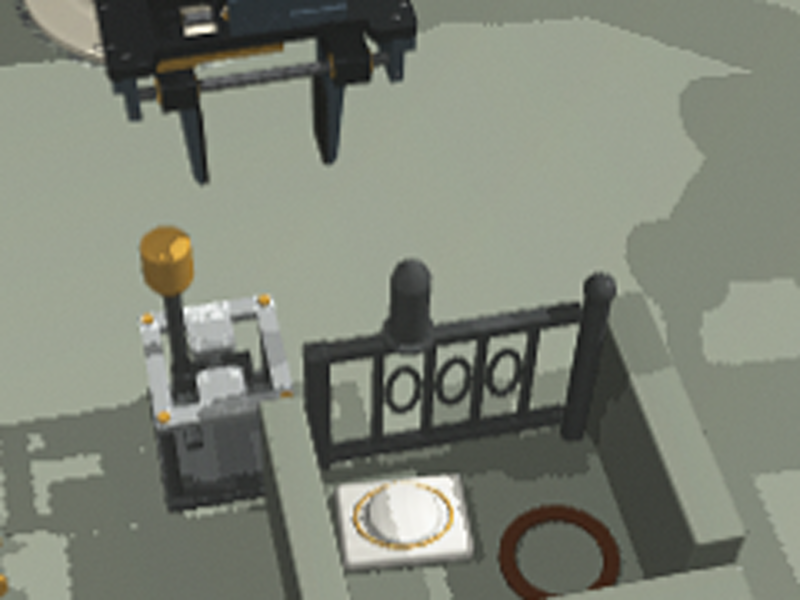

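View pics/side3.png

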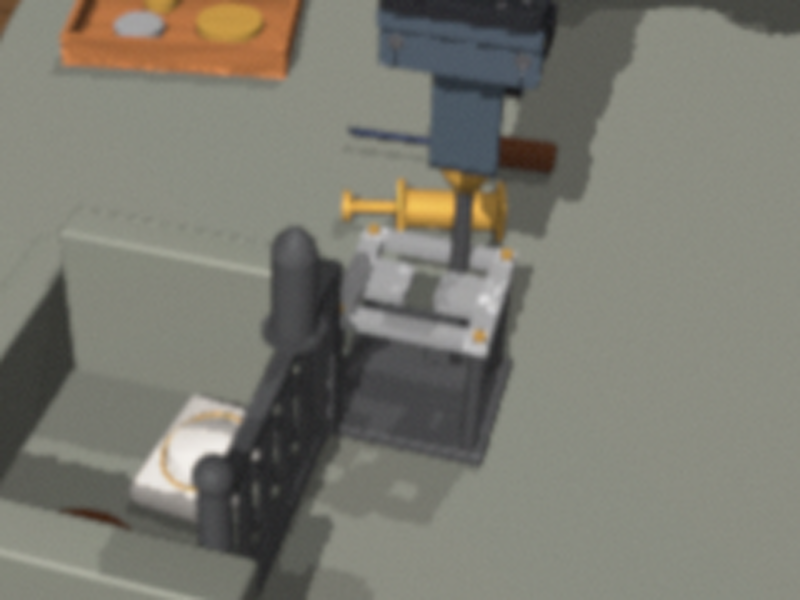

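View pics/w3.png

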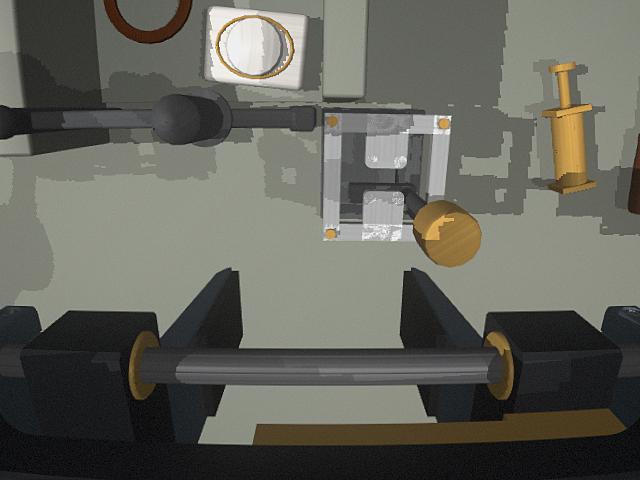

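```bash
python3 rel.py .522 -.151 .170
```

```text
t 10.3 pos [ 0.5205 -0.0772  0.2514] F [0.2 0.3 0.4] grip 0.798
norm dx,dy,dz [0.543 0.096 0.483]
twist -0.001
```

Call:
move_arm:
  rows:
    - {"jaw": 0.8,"dx": 0,"dy": 0.1,"dz": 0.24,"twist": 0}
    - {"jaw": 0.8,"dx": 0,"dy": 0.1,"dz": 0.483,"twist": 0}
    - {"jaw": 0.8,"dx": 0,"dy": 0.1,"dz": 0.483,"twist": 0}
    - {"jaw": 0.8,"dx": 0.2,"dy": 0.1,"dz": 0.483,"twist": 0}
    - {"jaw": 0.8,"dx": 0.4,"dy": 0.1,"dz": 0.483,"twist": 0}
    - {"jaw": 0.8,"dx": 0.54,"dy": 0.1,"dz": 0.483,"twist": 0}
    - {"jaw": 0.3,"dx": 0.54,"dy": 0.1,"dz": 0.483,"twist": 0}
    - {"jaw": 0.3,"dx": 0.54,"dy": 0.1,"dz": 0.483,"twist": 0}
    - {"jaw": 0.3,"dx": 0.54,"dy": 0.1,"dz": 0.483,"twist": 0}
    - {"jaw": 0.3,"dx": 0.54,"dy": 0.1,"dz": 0.483,"twist": 0}
    - {"jaw": 0.3,"dx": 0.54,"dy": 0.1,"dz": 0.483,"twist": 0}
    - {"jaw": 0.3,"dx": 0.54,"dy": 0.1,"dz": 0.483,"twist": 0}
  squeeze: 20

```text
time_s: 11.5
ee_pos: [0.523, -0.1513, 0.1711]
tcp_rot: [[0.001, 0.985, -0.175], [-0.0, -0.175, -0.985], [-1.0, 0.001, 0.0]]
contact_force: [-0.1, 0.7, 7.6]
grip_width: 0.369
```

Call:
move_arm:
  rows:
    - {"jaw": 0.3,"dx": 0,"dy": 0,"dz": 0,"twist": 0}
    - {"jaw": 0.3,"dx": 0,"dy": 0,"dz": 0,"twist": 0}

```text
time_s: 11.7
ee_pos: [0.5231, -0.1513, 0.1711]
tcp_rot: [[0.001, 0.985, -0.175], [-0.0, -0.175, -0.985], [-1.0, 0.001, 0.0]]
contact_force: [-1.2, 0.2, 7.7]
grip_width: 0.371
```

```bash
python3 rel.py .543 -.1304 .170; python3 - <<'E'
import pickle
from fit import *
W=pickle.load(open("wrist3.pkl","rb"))
for uv in((333,122),(444,124),(331,234)):print(atz(W,uv,.1).round(4))
p=np.load("p.npy");s=state()["ee_pos"];d=s[:2]-p[:2];c,q=np.cos(p[2]),np.sin(p[2]);print("lever,cross",c*d[0]+q*d[1],-q*d[0]+c*d[1])
E
```

```text
t 11.7 pos [ 0.5231 -0.1513  0.1711] F [-1.2  0.2  7.7] grip 0.371
norm dx,dy,dz [ 0.008  0.107 -0.16 ]
twist -0.001
[ 0.5935 -0.0985  0.1   ]
[ 0.578  -0.1817  0.1   ]
[ 0.5069 -0.0822  0.1   ]
lever,cross -0.01599582433965519 -0.024050684469122074
```

Call:
move_arm:
  rows:
    - {"jaw": 0.3,"dx": 0,"dy": 0.03,"dz": 0,"twist": 0}
    - {"jaw": 0.3,"dx": 0,"dy": 0.06,"dz": 0,"twist": 0}
    - {"jaw": 0.3,"dx": 0,"dy": 0.09,"dz": 0,"twist": 0}
    - {"jaw": 0.3,"dx": 0,"dy": 0.107,"dz": 0,"twist": 0}
    - {"jaw": 0.3,"dx": 0,"dy": 0.107,"dz": 0,"twist": 0}

```text
time_s: 12.2
ee_pos: [0.5392, -0.1543, 0.1711]
tcp_rot: [[0.002, 0.985, -0.175], [-0.001, -0.175, -0.985], [-1.0, 0.002, 0.0]]
contact_force: [0.3, -0.8, 7.0]
grip_width: 0.37
```

Call:
move_arm:
  rows:
    - {"jaw": 0.3,"dx": 0,"dy": 0,"dz": -0.02,"twist": 0}
    - {"jaw": 0.3,"dx": 0,"dy": 0,"dz": -0.05,"twist": 0}
    - {"jaw": 0.3,"dx": 0,"dy": 0,"dz": -0.07,"twist": 0}
    - {"jaw": 0.3,"dx": 0,"dy": 0,"dz": -0.07,"twist": 0}

```text
time_s: 12.6
ee_pos: [0.5411, -0.1436, 0.1711]
tcp_rot: [[0.002, 0.985, -0.175], [-0.001, -0.175, -0.985], [-1.0, 0.002, 0.0]]
contact_force: [1.5, 0.9, 6.0]
grip_width: 0.366
```

Call:
move_arm:
  rows:
    - {"jaw": 0.3,"dx": 0,"dy": 0,"dz": -0.05,"twist": 0}
    - {"jaw": 0.3,"dx": 0,"dy": 0,"dz": -0.1,"twist": 0}
    - {"jaw": 0.3,"dx": 0,"dy": 0,"dz": -0.15,"twist": 0}
    - {"jaw": 0.3,"dx": 0,"dy": 0,"dz": -0.2,"twist": 0}
    - {"jaw": 0.3,"dx": 0,"dy": 0,"dz": -0.24,"twist": 0}
    - {"jaw": 0.3,"dx": 0,"dy": 0,"dz": -0.255,"twist": 0}
    - {"jaw": 0.3,"dx": 0,"dy": 0,"dz": -0.255,"twist": 0}

```text
time_s: 13.3
ee_pos: [0.5478, -0.1058, 0.1711]
tcp_rot: [[0.002, 0.985, -0.175], [-0.0, -0.175, -0.985], [-1.0, 0.002, 0.0]]
contact_force: [2.4, 1.0, 5.8]
grip_width: 0.37
```

```bash
python3 rel.py .575 -.1107 .170; python3 - <<'E'
from fit import *
p=np.load("p.npy");s=state();d=s["ee_pos"][:2]-p[:2];c,q=np.cos(p[2]),np.sin(p[2]);print("lever,cross",c*d[0]+q*d[1],-q*d[0]+c*d[1])
E
```

```text
t 13.3 pos [ 0.5478 -0.1058  0.1711] F [2.4 1.  5.8] grip 0.37
norm dx,dy,dz [0.008 0.185 0.001]
twist 0.0
lever,cross 0.0003756735257059258 0.025064749823988146
```

Call:
move_arm:
  rows:
    - {"jaw": 0.3,"dx": 0,"dy": 0.04,"dz": 0,"twist": 0}
    - {"jaw": 0.3,"dx": 0,"dy": 0.08,"dz": 0,"twist": 0}
    - {"jaw": 0.3,"dx": 0,"dy": 0.12,"dz": 0,"twist": 0}
    - {"jaw": 0.3,"dx": 0,"dy": 0.15,"dz": 0,"twist": 0}
    - {"jaw": 0.3,"dx": 0,"dy": 0.17,"dz": 0,"twist": 0}
    - {"jaw": 0.3,"dx": 0,"dy": 0.17,"dz": 0,"twist": 0}

```text
time_s: 13.9
ee_pos: [0.5729, -0.1106, 0.1711]
tcp_rot: [[0.002, 0.985, -0.175], [-0.0, -0.175, -0.985], [-1.0, 0.002, 0.0]]
contact_force: [0.6, -0.4, 6.9]
grip_width: 0.37
```

Call:
move_arm:
  rows:
    - {"jaw": 0.3,"dx": 0,"dy": 0.01,"dz": 0,"twist": 0}
    - {"jaw": 0.3,"dx": 0,"dy": 0.02,"dz": 0,"twist": 0}
    - {"jaw": 0.3,"dx": 0,"dy": 0.03,"dz": 0,"twist": 0}
    - {"jaw": 0.3,"dx": 0,"dy": 0.03,"dz": 0,"twist": 0}

```text
time_s: 14.3
ee_pos: [0.5764, -0.1112, 0.1711]
tcp_rot: [[0.0, 0.985, -0.175], [-0.0, -0.175, -0.985], [-1.0, 0.0, 0.0]]
contact_force: [-2.4, 0.4, 9.3]
grip_width: 0.368
```

Call:
move_arm:
  rows:
    - {"jaw": 0.3,"dx": 0,"dy": 0.01,"dz": 0,"twist": 0}
    - {"jaw": 0.3,"dx": 0,"dy": 0.02,"dz": 0,"twist": 0}
    - {"jaw": 0.3,"dx": 0,"dy": 0.02,"dz": 0,"twist": 0}
    - {"jaw": 0.3,"dx": 0,"dy": 0.02,"dz": 0,"twist": 0}

```text
time_s: 14.7
ee_pos: [0.5771, -0.1113, 0.1709]
tcp_rot: [[-0.004, 0.985, -0.175], [0.001, -0.175, -0.985], [-1.0, -0.004, 0.0]]
contact_force: [-18.5, 3.2, 19.2]
grip_width: 0.365
```

Call:
move_arm:
  rows:
    - {"jaw": 0.45,"dx": 0,"dy": 0,"dz": 0,"twist": 0}
    - {"jaw": 0.6,"dx": 0,"dy": 0,"dz": 0,"twist": 0}
    - {"jaw": 0.6,"dx": 0,"dy": 0,"dz": 0,"twist": 0}
    - {"jaw": 0.6,"dx": 0,"dy": 0,"dz": 0,"twist": 0}
    - {"jaw": 0.6,"dx": -0.2,"dy": 0,"dz": 0,"twist": 0}
    - {"jaw": 0.6,"dx": -0.4,"dy": 0,"dz": 0,"twist": 0}
    - {"jaw": 0.6,"dx": -0.6,"dy": 0,"dz": 0,"twist": 0}
    - {"jaw": 0.6,"dx": -0.6,"dy": -0.3,"dz": 0,"twist": 0}
    - {"jaw": 0.6,"dx": -0.6,"dy": -0.6,"dz": 0,"twist": 0}
    - {"jaw": 0.6,"dx": -0.6,"dy": -0.6,"dz": 0,"twist": 0}
    - {"jaw": 0.6,"dx": -0.6,"dy": -0.6,"dz": 0,"twist": 0}

```text
time_s: 15.8
ee_pos: [0.4904, -0.0959, 0.2609]
tcp_rot: [[0.001, 0.985, -0.175], [-0.0, -0.175, -0.985], [-1.0, 0.001, 0.0]]
contact_force: [0.3, -0.1, 0.1]
grip_width: 0.598
```

```bash
python3 - <<'E'
from fit import *
print(state()["contact_force"])
for n in ["scene","side","wrist"]:
    c=camera(n);a=c["image"]
    for k,z in dict(gate_pull=.185,home_pocket=.1,h_centre=.1,lever_knob=.189).items():
        for l in landmark_of(c,k)[:1]:
            print(n,k,round(l["confidence"],2),np.round(l["location"],1),atz(c,l["location"],z).round(4));
    x,y=(220,130) if n=="scene" else (220,160)
    if n=="wrist": cv2.imwrite("pics/w4.png",a)
    else: cv2.imwrite(f"pics/{n}4.png",cv2.resize(a[y:y+180,x:x+240],(800,600),interpolation=cv2.INTER_CUBIC))
E
```

```text
[ 0.27835102 -0.0565131   0.08181591]
scene home_pocket 0.79 [297.1 243.4] [ 0.5732 -0.1102  0.1   ]
scene h_centre 0.68 [282.2 239.1] [ 0.5482 -0.1376  0.1   ]
scene lever_knob 0.58 [295.8 217.9] [ 0.5733 -0.1088  0.189 ]
side gate_pull 0.68 [354.6 224.3] [ 0.5319 -0.0857  0.185 ]
side home_pocket 0.82 [331.  247.7] [ 0.576  -0.1151  0.1   ]
side h_centre 0.74 [349.  242.6] [ 0.5399 -0.1364  0.1   ]
side lever_knob 0.72 [332.9 211.3] [ 0.5755 -0.1179  0.189 ]
wrist gate_pull 0.8 [148.7  70.6] [ 0.6136 -0.0175  0.185 ]
wrist h_centre 0.58 [354.6 144. ] [ 0.5441 -0.1318  0.1   ]
wrist lever_knob 0.61 [323.4 106.3] [ 0.5755 -0.1118  0.189 ]
```

View pics/scene4.png

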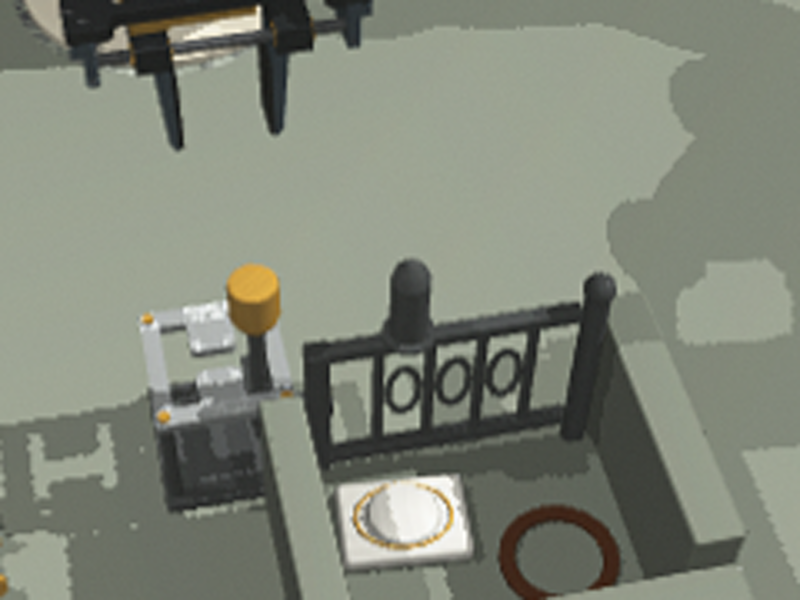

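View pics/side4.png

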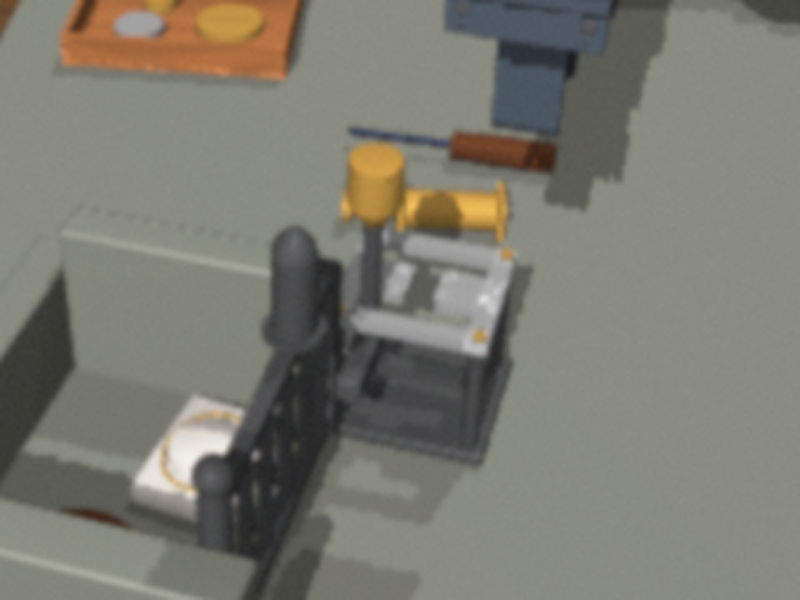

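View pics/w4.png

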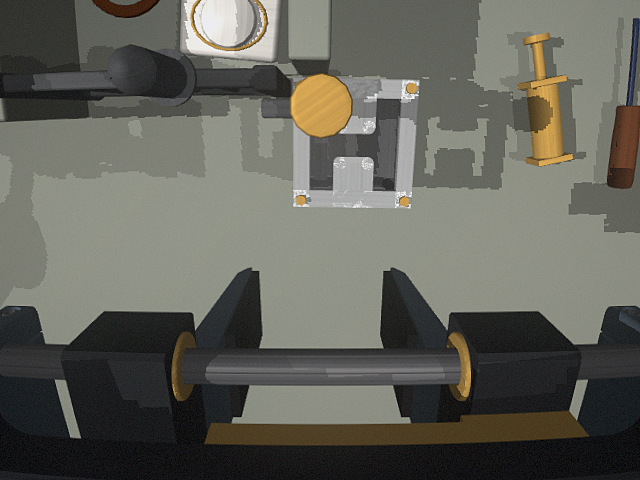

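```bash
python3 -c "
from bench import *
print(sign_off(), state()['time_s'])"
```

```text
the job is handed in; nothing more can be done
the job is handed in; nothing more can be done
```

The gate is shut and latched: I closed it by its finial, then brought the lever across the neutral slot and fully home in the forward gate-side pocket. I handed the job in at about 16 s, with the gripper open and touching nothing.

- **Gate:** I pressed it until it stopped, at about 22 N. After release and again at the end, the wrist camera put the finial at about (0.614, -0.018). That is about 4–5 mm from where my first fit put the shut position. I trust the stop: the gate looks in line with the latch plate, and it had not moved after latching.
- **Lever:** It reached the end of the pocket, where the force rose to about 18 N. The wrist camera afterwards put the knob at (0.5755, -0.112), against (0.575, -0.111) calculated for the pocket. The side view shows the bolt in front of the gate's free stile.
- **Bystanders:** The lid, piston and screwdriver appear undisturbed in the last pictures, and so does the visible part of the ring. I judged this by eye and did not measure them.
- **Detection errors:** In the last side picture the network put the finial on the wrong object, and it missed the finial in the scene picture. I relied on the wrist detection and on viewing the pictures instead.

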